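# Roll the painted porcelain pin home in its drying rack

## Task

The porcelain rolling pin on the drying rack is freshly painted. Take the white paddle out of the tool block and, pushing only on the bare belt in the middle of the pin, roll it gently along the rails and press it against the sprung bumper until the brass keeper comes up behind it and holds it there. Then stand the paddle back in its slot; never touch the pin with the fingers, let it run off by itself or disturb the other things on the bench.

Things in the scene. Friction and masses are not known exactly. Their poses are not given: they have to be found in the camera images.
- paddle: Pushing paddle, 70 g, 125 mm tall, upright in the block's slot at the start. Origin: centre of the underside of its blade; z up the handle. Blade of slippery white plastic, 10 (x) by 44 mm (y), z = 0 to 60 mm; dark wooden handle 18 (x) by 26 mm (y), z = 60 to 125 mm. Broad faces +x and -x are alike. Gripped firmly (some 50 N) across the 18 mm at z about 88 mm it bears the pushing.
- block: Pale wooden tool block fixed to the bench, 80 (x) by 140 (y) by 55 mm high. Origin: centre of its underside. The paddle stands in the slot in its middle with its x along the block's x (either way round). A steel rib and two small tools stick up to z = 110 mm near both ends of the block, 38 mm or more from its centre along y.
- slot (a point): Centre of the slot's mouth, in the block's top (55 mm above the bench); axes as the block's. The slot is 16 mm (x) by 50 mm (y) and 40 mm deep: its floor is 15 mm above the bench.
- rack: Drying rack fixed to the bench: plywood base 420 (x) by 260 (y) by 18 mm, two level rubber-sleeved rails along x at y = +-100 mm, tops at z = 70 mm. Origin: centre of the base's underside. x points along the rails to the red end head. Grey stops stand on the rails at x = -193 mm. In the middle (|y| < 80 mm) behind the pin nothing stands above z = 50 mm.
- rail_mid (a point): Point midway between the rails, 83 mm above the bench (height of the pin's axis), at the rack's x = 0; axes as the rack's. The red end head is clamped on the rails at a place that differs each time and is not measured: the pin will be held with its axis somewhere between 60 and 130 mm further along x. It has to be found by feel.
- pin: White porcelain rolling pin, about 0.5 kg, lying across the rails on its two handles. Origin: its centre, on its axis, 83 mm above the bench; y along the axis (x and z turn as it rolls). Body 52 mm in diameter and 170 mm long, handles 26 mm in diameter, 305 mm over all. It lies square to the rails, has 3 mm of play along its axis and rolls with 1 to 2 N of push.
- belt (a point): Centre of the pin (as pin). The bare belt is the middle 72 mm of the body (y = -36 to +36 mm); the flower bands edged with blue lines on either side are wet and must not be touched. More than 14 N from the paddle would chip the pin; it must never run faster than 0.15 m/s.
- bumper (a joint): Travel in m of the end head's sprung steel bumper bar, whose two black rubber pads meet the pin's handles at axis height: 0 = out, 0.006 = fully in. Pushes back with 1.5 N at first and 2.5 N more per mm. About 2 to 2.5 mm (9 to 11 N on the pin, with friction) must be pressed in for the keeper to come up behind the pin; held so, the pin keeps it 1.5 to 2 mm in.
- keeper (a joint): Angle in rad of the end head's sprung brass keeper, two dogs outside the rails on one shaft: 0 = up (tips 9 mm above the rails), 0.19 = pressed down level with them. Its ramp begins about 55 mm before the pin's held place; the handles press it down (1 to 3 N of push) as they roll over, and it springs up behind them once the pin is pressed far enough into the bumper.
- jar_pink: Closed paint jar with pink glaze, 50 mm in diameter, 64 mm high; bystander. Origin: centre of its underside.
- jar_green: Closed paint jar with green glaze, same size; bystander. Origin: centre of its underside.
- jar_blue: Closed paint jar with blue glaze, same size; bystander. Origin: centre of its underside.
- cover: White flowered porcelain dish cover, a dome 170 mm in diameter and 95 mm high with its knob; bystander. Origin: centre of its underside.
- cup: White porcelain mug, 72 mm in diameter, 65 mm high; bystander. Origin: centre of its underside.
- brick: Pinkish kiln brick, 100 by 180 by 65 mm; bystander. Origin: centre of its underside.
- brush: Paint brush lying on the bench, 190 mm long; bystander. Origin on its axis.
There are look-alikes about, which are no part of the job. What is shaped like the paddle but pink is not meant.

How it is judged:
By the outcome, as a careful person would: the job done as asked, in the order asked, and still so for the second after the job is handed in, with the robot touching nothing.
It also fails if it takes over 61 s, if anything falls off the work surface, if the arm or the gripper's body presses on something with over 40 N, if the wrist force passes 120 N, or if a joint passes its speed limit or range.

## Robot

A 6-joint arm with a two-finger parallel gripper is mounted at the origin on the work surface. World frame = base frame: x ahead of the robot, y to its left, z up, the work surface at z = 0. Lengths are in m, angles in rad, forces in N, time in s.
With the tool pointing down it reaches from about 0.4 to 0.925 m from the base axis. Payload 12.5 kg.
Tool frame: the origin (TCP) lies at the very end of the fingers, on their centre line; the grasp point (between the pads) lies 19 mm behind it; z points along the fingers, y is the line along which they close (so a half turn about z gives the same grasp; the last joint's range is limited). The gripper opens to 95 mm and grips with 3 to 60 N. Pads are 20 mm wide; open, the fingers measure 119 mm over their backs; the gripper's body (75 mm by 180 mm) begins 59 mm behind the grasp point.
Start: joints at [-1.399, 0.491, 1.559, -0, 1.092, -0.106], TCP at [0.171, -0.601, 0.215] pointing down, gripper open.
Joint ranges: [-3.1, 3.1], [-0.84, 2.19], [0.05, 2.79], [-1.13, 4.28], [0.06, 2.93], [-2.69, 2.69]. Speed limits (rad/s): [2.22, 2.22, 2.79, 3.14, 3.14, 3.14].

## Interface

Orientations are given as a unit quaternion [x, y, z, w].
In Python, from station import arm gives the robot as it stands.
- The arm moves only by the tool apply_moves, never from a script. Its argument "deltas" is a list of rows, each an object with "travel": the shift along the tool's x, y, z as a fraction of full scale, a list of three; "turn": the turn, a rotation vector about the tool's x, y, z as a fraction of full scale, a list of three. In form: [{"travel": [tx, ty, tz], "turn": [rx, ry, rz]}, ...]. A call has 1 to 12 rows; each row shifts and turns the commanded pose from where the row before left it, along the tool's axes as they then stand; what a row does not reach is not made up. Full scale, the value 1, is 0.3 m for a shift and pi rad for a turn. A row lasts 1/12 s, in which the tool goes at most 41.7 mm and 7.16 degrees, less where a joint would pass 70% of its speed; a pose out of reach is approached as far as the arm can. A call with a number of a shift or a turn outside -1 to 1 is refused whole. A call with a gripper value outside its range is refused whole. "grip" is the opening, from -1 (shut) to 1 (fully open), set as the call begins (left out, the last holds). The fingers move at their own pace and stop on an object; "grip_force" is the grip in N (left out, the last holds). Time passes only in rows, so rows that do not move let the fingers close. It gives the time, the measured TCP pose, the force, the opening and the grip force at its end, in the units of the state.
- arm.observe(): the state, without advancing time (a new reading comes with each control period).
- arm.camera(name): name is "scene" or "top"; returns a dict with "img" (384x512x3 uint8, blue, green, red), "mtx" (3x3 intrinsics, pixels), "pose" (4x4, takes a point from camera to world coordinates). Camera axes: x right, y down, z forward; pixel columns grow to the right and rows downward; lengths in m; the calibration is good to about 2 mm. A picture is of the moment at which its call begins. There is no depth.
- arm.close_job(): hands the job in; it is judged then, once.
The state is a dict: "t": time; "joint_pos": joint angles; "qd": joint speeds; "effort": joint torques, N m; "position": TCP position; "tcp_rot": TCP orientation; "ft_force": force on the tool from outside, world axes, zero at the start; "moment": the same for the moment, N m; "gripper_width": finger opening in m; "finger_force": force on a finger pad.
Only numpy, scipy, OpenCV 4.12 (cv2) and the standard library are available. Lean on these libraries where they do the work, as an engineer would, in place of code of your own. Each camera call takes 0.05 s, during which the arm holds its last target. There are 200 camera calls.

## Working session

There is one attempt and no reset: what is moved stays moved. The work goes in short steps, Python scripts to look and compute and a tool call to move; the robot and the scene stay as the last step left them, time stands still between calls to the robot, and variables do not carry over. Pictures are saved under pics/ and viewed, at most 10 in all, crops included, and the job is handed in when it is done.

Besides the shell and the picture viewer there is one more tool, called after "Request:" as a command line: name --argument value ..., lists and objects as JSON in quotes. apply_moves: Moves the arm, as the interface text tells. Its arguments: {"type":"object","properties":{"deltas":{"type":"array"},"grip":{"type":"number"},"grip_force":{"type":"number"}},"required":["deltas"]}

```bash
mkdir -p pics; ls
python3 - <<'E'
from station import arm
import cv2,numpy as np
np.set_printoptions(precision=4,suppress=True)
s=arm.observe();print({k:np.round(v,3) for k,v in s.items()})
for n in("scene","top"):
    c=arm.camera(n);cv2.imwrite(f"pics/{n}0.png",c["img"]);print(n,c["mtx"],c["pose"])
    np.savez(f"{n}0.npz",**c)
E
```

```text
pics
{'t': np.float64(0.0), 'joint_pos': array([-1.399,  0.492,  1.559, -0.   ,  1.092, -0.106]), 'qd': array([ 0.   ,  0.001,  0.001, -0.   , -0.001,  0.001]), 'effort': array([ -0.   , -61.264, -25.818,   0.069,   0.048,  -0.   ]), 'position': array([ 0.171, -0.601,  0.214]), 'tcp_rot': array([ 0.99 ,  0.138, -0.   , -0.001]), 'ft_force': array([-0.652,  0.132,  0.369]), 'moment': array([ 0.026, -0.016,  0.004]), 'finger_force': np.float64(0.0), 'gripper_width': np.float64(0.095)}
scene [[422.1413   0.     250.6078]
 [  0.     422.1413 188.4408]
 [  0.       0.       1.    ]] [[-0.4218  0.6157 -0.6656  1.3697]
 [ 0.9066  0.2956 -0.3012  0.3621]
 [ 0.0113 -0.7305 -0.6828  0.9757]
 [ 0.      0.      0.      1.    ]]
top [[354.8664   0.     254.8939]
 [  0.     354.8664 193.7588]
 [  0.       0.       1.    ]] [[ 0.0241 -0.9895  0.1422  0.373 ]
 [-0.9996 -0.026  -0.0119 -0.0075]
 [ 0.0155 -0.1419 -0.9898  1.0691]
 [ 0.      0.      0.      1.    ]]
```

View pics/scene0.png

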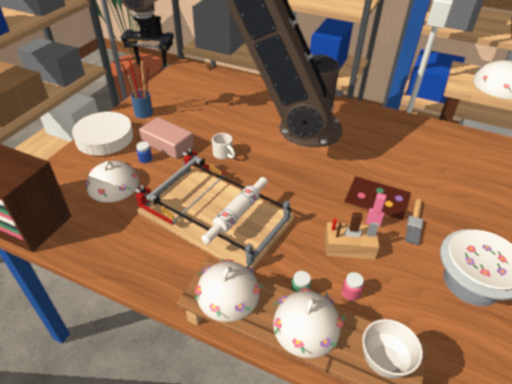

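View pics/top0.png

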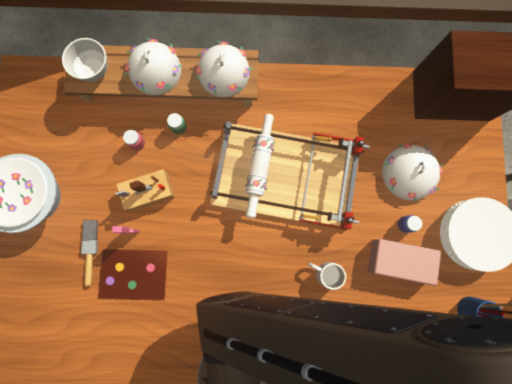

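Run:
```python
import cv2,numpy as np
a=cv2.imread("pics/scene0.png")[175:275,310:440];b=cv2.imread("pics/top0.png")[160:250,75:192]
r=lambda i:cv2.resize(i,(400,300),interpolation=cv2.INTER_CUBIC)
c=cv2.imread("pics/top0.png")[105:235,200:380];d=cv2.imread("pics/scene0.png")[140:270,125:305]
cv2.imwrite("pics/crop1.png",np.vstack([np.hstack([r(a),r(b)]),np.hstack([r(d),r(c)])]))
```

```text
(no output)
```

View pics/crop1.png

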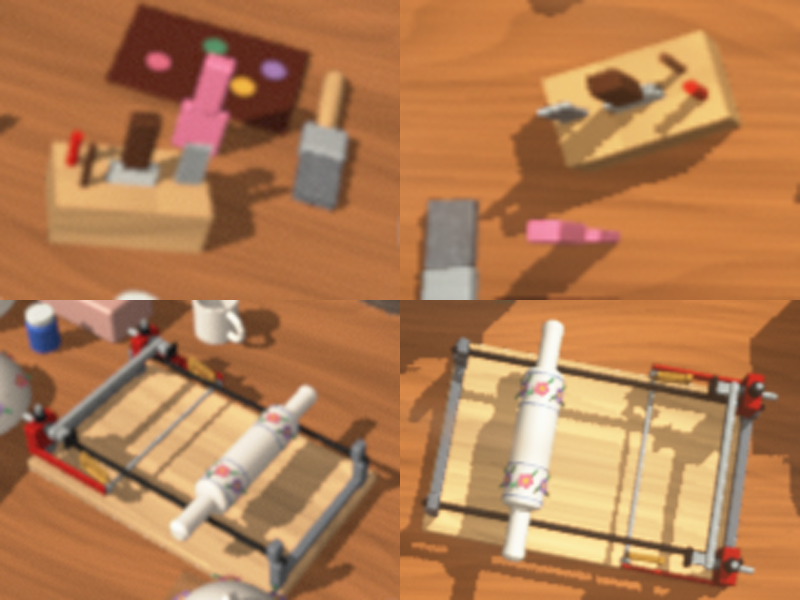

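```bash
cat > h.py <<'E'
import cv2,numpy as np
np.set_printoptions(precision=4,suppress=True)
def ray(c,p):
    p=np.atleast_2d(np.float64(p));d=np.c_[p,np.ones(len(p))]@np.linalg.inv(c["mtx"]).T
    return c["pose"][:3,3],d@c["pose"][:3,:3].T
def plane(c,p,z):
    o,d=ray(c,p);return o+d*((z-o[2])/d[:,2:])
def tri(c1,p1,c2,p2):
    o1,d1=ray(c1,p1);o2,d2=ray(c2,p2);A=np.c_[d1[0],-d2[0]];t=np.linalg.lstsq(A,o2-o1,rcond=None)[0]
    a,b=o1+t[0]*d1[0],o2+t[1]*d2[0];return (a+b)/2,np.linalg.norm(a-b)
def big(m,k=1):
    cs=cv2.findContours(m.astype(np.uint8),0,cv2.CHAIN_APPROX_NONE)[0];return sorted(cs,key=cv2.contourArea)[-k:][::-1]
def proj(c,P):
    q=(np.atleast_2d(P)-c["pose"][:3,3])@c["pose"][:3,:3]@c["mtx"].T;return q[:,:2]/q[:,2:]
E
python3 - <<'E'
from h import *
T=dict(np.load("top0.npz"));S=dict(np.load("scene0.npz"))
for n,c,w,bw,hw in(("top",T,(200,105,165,235),(105,162,180,218),(128,178,150,194)),("scene",S,(195,170,275,250),(320,210,385,262),(346,208,364,232))):
    hsv=cv2.cvtColor(c["img"],cv2.COLOR_BGR2HSV).astype(int);H,s,V=hsv[...,0],hsv[...,1],hsv[...,2]
    # print samples
    def win(m,b):
        o=np.zeros_like(m);o[b[1]:b[3],b[0]:b[2]]=m[b[1]:b[3],b[0]:b[2]];return o
    if n=="top":
        for p in[(260,160),(258,175),(240,170),(150,180),(125,190),(140,200),(110,190),(135,187),(250,210),(270,125)]: print(p,hsv[p[1],p[0]])
    m=win((s<60)&(V>130),(225,105,290,225) if n=="top" else w);k=big(m)[0];r=cv2.minAreaRect(k);print(n,"pin",r)
    m=win((s<150)&(V>140)&(H<30),bw);k=big(m)[0];print("block",cv2.minAreaRect(k),cv2.approxPolyDP(cv2.convexHull(k),2.5,True)[:,0].tolist())
    m=win((V<110)&(H<15),hw);k=big(m)[0];print("handle",cv2.boundingRect(k),cv2.minAreaRect(k),cv2.approxPolyDP(k,1.2,True)[:,0].tolist())
E
```

```text
(260, 160) [ 23  13 249]
(258, 175) [ 21  10 246]
(240, 170) [ 16 120 166]
(150, 180) [ 19 130 237]
(125, 190) [ 19 119 234]
(140, 200) [ 19 132 234]
(110, 190) [ 13 174 195]
(135, 187) [ 12 172  89]
(250, 210) [ 22  16 244]
(270, 125) [ 23  13 247]
top pin ((259.6678161621094, 165.35061645507812), (18.49925422668457, 104.73655700683594), 10.17551040649414)
block ((142.79998779296875, 190.10000610351562), (29.040979385375977, 55.4351921081543), 72.89727020263672) [[164, 170], [173, 196], [124, 209], [115, 194], [118, 183]]
handle (132, 183, 15, 10) ((138.83847045898438, 188.09231567382812), (8.682430267333984, 11.783297538757324), 60.2551155090332) [[146, 189], [140, 183], [138, 186], [132, 187], [137, 192]]
scene pin ((234.00003051757812, 210.0000457763672), (16.970561981201172, 87.68124389648438), 45.0)
block ((352.5757751464844, 233.29824829101562), (55.63176345825195, 48.7234001159668), 4.184916019439697) [[381, 226], [375, 258], [325, 254], [327, 222], [368, 210]]
handle (350, 213, 12, 19) ((355.5, 221.50003051757812), (8.973817825317383, 18.675243377685547), 14.03624439239502) [[360, 213], [354, 213], [350, 225], [351, 230], [358, 230], [358, 225], [361, 218]]
```

Run:
```python
from h import *
T=dict(np.load("top0.npz"));S=dict(np.load("scene0.npz"))
def win(m,b):
    o=np.zeros_like(m);o[b[1]:b[3],b[0]:b[2]]=m[b[1]:b[3],b[0]:b[2]];return o
for n,c,b in(("top",T,(225,105,290,225)),("scene",S,(190,165,280,255))):
    hsv=cv2.cvtColor(c["img"],cv2.COLOR_BGR2HSV).astype(int)
    m=win((hsv[...,1]<60)&(hsv[...,2]>130),b);k=big(m)[0]
    vx,vy,x0,y0=cv2.fitLine(k,cv2.DIST_L2,0,.01,.01).ravel();t=(k[:,0]-[x0,y0])@[vx,vy]
    e=np.array([[x0+vx*q,y0+vy*q] for q in(t.min(),t.max())]);P=plane(c,e,.083);d=P[1]-P[0]
    print(n,"pin",e,P,"c",P.mean(0),"L",np.linalg.norm(d),"ang",np.degrees(np.arctan2(d[1],d[0])))
P=plane(T,[[164,170],[172,193],[124,207],[117,184]],.055);print("block top",P,np.linalg.norm(np.diff(P,axis=0,append=P[:1]),axis=1),P.mean(0))
P=plane(S,[[381,226],[375,235],[327,222],[368,210]],.055);print("scene blk",P)
print("floor",plane(S,[[375,258],[325,254]],0))
for a in(.14,.135):print("handle top",a,plane(T,[[132,187],[137,192],[146,189],[140,183]],a),plane(S,[[354,213],[360,213]],a))
print("rails/stops proj check")
```

```text
top pin [[250.2871 216.8681]
 [269.3383 113.8776]] [[ 0.4495 -0.0081  0.083 ]
 [ 0.75   -0.0557  0.083 ]] c [ 0.5997 -0.0319  0.083 ] L 0.30426863876348675 ang -8.985932845622736
scene pin [[203.6084 241.6407]
 [264.9065 178.8855]] [[ 0.7474 -0.0576  0.083 ]
 [ 0.4396 -0.0095  0.083 ]] c [ 0.5935 -0.0336  0.083 ] L 0.3115475522150848 ang 171.11801116936167
block top [[0.5814 0.2458 0.055 ]
 [0.5147 0.2188 0.055 ]
 [0.4707 0.353  0.055 ]
 [0.5367 0.3782 0.055 ]] [0.072  0.1412 0.0706 0.1397] [0.5259 0.299  0.055 ]
scene blk [[0.453  0.3684 0.055 ]
 [0.4951 0.3603 0.055 ]
 [0.5061 0.2205 0.055 ]
 [0.4047 0.3184 0.055 ]]
floor [[0.5299 0.3799 0.    ]
 [0.5782 0.2447 0.    ]]
handle top 0.14 [[0.516  0.3059 0.14  ]
 [0.503  0.2918 0.14  ]
 [0.5116 0.2688 0.14  ]
 [0.5272 0.2856 0.14  ]] [[0.5218 0.2904 0.14  ]
 [0.5147 0.3053 0.14  ]]
handle top 0.135 [[0.5168 0.3076 0.135 ]
 [0.5037 0.2934 0.135 ]
 [0.5124 0.2703 0.135 ]
 [0.5281 0.2872 0.135 ]] [[0.5167 0.29   0.135 ]
 [0.5096 0.305  0.135 ]]
rails/stops proj check
```

Run:
```python
from h import *
out=[]
for n,(x,y) in(("top",(112,160)),("scene",(322,200))):
    c=dict(np.load(n+"0.npz"));k=8;im=cv2.resize(c["img"][y:y+64,x:x+50 if n=="scene" else x+50],(400,512),interpolation=cv2.INTER_CUBIC)
    a=np.radians(19);ux=np.array([np.cos(a),np.sin(a),0]);uy=np.array([-np.sin(a),np.cos(a),0]);C=np.array([.518,.299,0])
    def box(hx,hy,z,col):
        P=[C+sx*hx*ux+sy*hy*uy+[0,0,z] for sx,sy in((1,1),(1,-1),(-1,-1),(-1,1))]
        q=((proj(c,P)-[x,y]+.5)*k).astype(np.int32);cv2.polylines(im,[q],True,col,1)
    box(.04,.07,.055,(255,0,0));box(.009,.013,.14,(0,255,0));box(.009,.013,.075,(0,255,255));box(.008,.025,.055,(255,0,255))
    out.append(im)
cv2.imwrite("pics/ov.png",np.hstack(out))
```

```text
(no output)
```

View pics/ov.png

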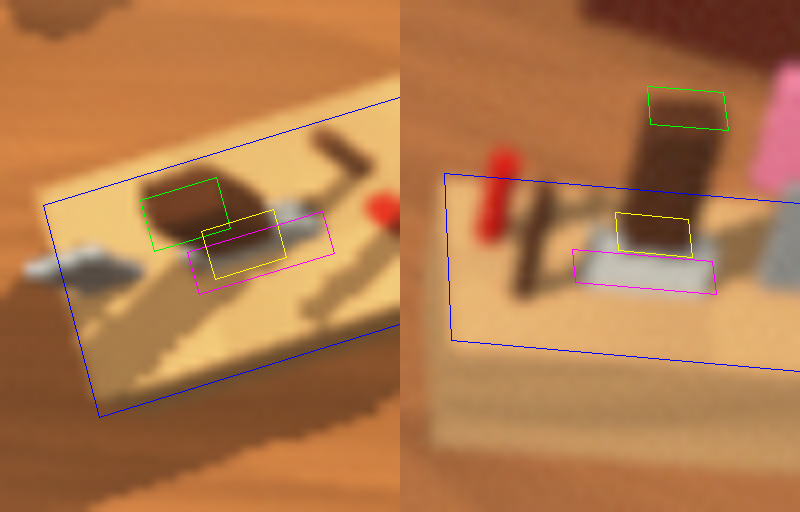

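```bash
cat >> h.py <<'E'
from scipy.spatial.transform import Rotation as R
def rowsfor(p,q,target,yaw,n,arc=False):
    """rows from measured pose (p,q) to target with tool y at yaw deg (tool down)"""
    p=np.array(p,float);r=R.from_quat(q);y0=np.degrees(np.arctan2(*r.as_matrix()[1::-1,1]));a=np.radians(yaw)
    rt=R.from_matrix(np.c_[[-np.sin(a),np.cos(a),0],[np.cos(a),np.sin(a),0],[0,0,-1]])
    step=(r.inv()*rt).as_rotvec()/n;out=[];t=np.array(target,float)
    az=lambda v:np.arctan2(v[1],v[0]);r0,r1,a0,a1=np.hypot(*p[:2]),np.hypot(*t[:2]),az(p),az(t);z0=p[2];s=p.copy()
    for i in range(1,n+1):
        f=i/n;A=a0+f*(a1-a0);ra=r0+f*(r1-r0)
        w=np.array([ra*np.cos(A),ra*np.sin(A),z0+f*(t[2]-z0)]) if arc else s+f*(t-s)
        tr=np.round(r.inv().apply(w-p)/.3,4);tu=np.round(step/np.pi,4)
        p=p+r.apply(tr*.3);r=r*R.from_rotvec(tu*np.pi);out.append((tr.tolist(),tu.tolist()))
    return out,p,r
E
python3 - <<'E'
from h import *
from station import arm
s=arm.observe()
o,p,r=rowsfor(s["position"],s["tcp_rot"],[.521,.300,.215],20,36,True)
for x in o[::5]:print(x)
print(p,r.as_matrix()[:,1])
E
```

```text
([0.1049, -0.0048, -0.0001], [-0.0, -0.0, -0.0145])
([0.1041, -0.0073, -0.0], [-0.0, -0.0, -0.0145])
([0.1034, -0.0099, -0.0], [-0.0, -0.0, -0.0145])
([0.1026, -0.0124, 0.0], [-0.0, -0.0, -0.0145])
([0.1017, -0.0148, -0.0], [-0.0, -0.0, -0.0145])
([0.1008, -0.0171, 0.0], [-0.0, -0.0, -0.0145])
([0.0998, -0.0195, 0.0], [-0.0, -0.0, -0.0145])
([0.0987, -0.0218, -0.0], [-0.0, -0.0, -0.0145])
[0.521 0.3   0.215] [0.9404 0.34   0.0002]
```

Request:
apply_moves --deltas '[{"travel": [0.104,-0.008,0],"turn": [0,0,-0.0145]},{"travel": [0.104,-0.008,0],"turn": [0,0,-0.0145]},{"travel": [0.104,-0.008,0],"turn": [0,0,-0.0145]},{"travel": [0.104,-0.008,0],"turn": [0,0,-0.0145]},{"travel": [0.104,-0.008,0],"turn": [0,0,-0.0145]},{"travel": [0.104,-0.008,0],"turn": [0,0,-0.0145]},{"travel": [0.104,-0.008,0],"turn": [0,0,-0.0145]},{"travel": [0.104,-0.008,0],"turn": [0,0,-0.0145]},{"travel": [0.104,-0.008,0],"turn": [0,0,-0.0145]},{"travel": [0.104,-0.008,0],"turn": [0,0,-0.0145]},{"travel": [0.104,-0.008,0],"turn": [0,0,-0.0145]},{"travel": [0.104,-0.008,0],"turn": [0,0,-0.0145]}]' --grip 1

```text
t: 1.1
position: [0.4774, -0.3889, 0.2143]
tcp_rot: [0.916, 0.402, -0.0, -0.0]
ft_force: [0.3, 0.1, 0.1]
gripper_width: 0.095
finger_force: 0.0
```

Request:
apply_moves --deltas '[{"travel": [0.102,-0.0135,0],"turn": [0,0,-0.0145]},{"travel": [0.102,-0.0135,0],"turn": [0,0,-0.0145]},{"travel": [0.102,-0.0135,0],"turn": [0,0,-0.0145]},{"travel": [0.102,-0.0135,0],"turn": [0,0,-0.0145]},{"travel": [0.102,-0.0135,0],"turn": [0,0,-0.0145]},{"travel": [0.102,-0.0135,0],"turn": [0,0,-0.0145]},{"travel": [0.102,-0.0135,0],"turn": [0,0,-0.0145]},{"travel": [0.102,-0.0135,0],"turn": [0,0,-0.0145]},{"travel": [0.102,-0.0135,0],"turn": [0,0,-0.0145]},{"travel": [0.102,-0.0135,0],"turn": [0,0,-0.0145]},{"travel": [0.102,-0.0135,0],"turn": [0,0,-0.0145]},{"travel": [0.102,-0.0135,0],"turn": [0,0,-0.0145]}]'

```text
t: 2.1
position: [0.6069, -0.0467, 0.2143]
tcp_rot: [0.773, 0.634, -0.0, -0.0]
ft_force: [1.0, -0.8, -0.4]
gripper_width: 0.0951
finger_force: 0.0
```

Run:
```python
from h import *
from station import arm
s=arm.observe();print(s["t"],s["position"],s["ft_force"],s["joint_pos"])
o,p,r=rowsfor(s["position"],s["tcp_rot"],[.521,.300,.2],20,12,True)
for x in o[::5]:print(x)
print(p,r.as_matrix()[:,1])
```

```text
2.1 [ 0.6069 -0.0467  0.2143] [ 0.9632 -0.8279 -0.3868] [-0.1852  0.4682  1.6008 -0.0001  1.0731  0.0123]
([0.0999, -0.0167, 0.004], [-0.0, -0.0, -0.0145])
([0.099, -0.0189, 0.004], [-0.0, -0.0, -0.0145])
([0.098, -0.0209, 0.004], [-0.0, -0.0, -0.0145])
[0.521 0.3   0.2  ] [ 0.9397  0.3421 -0.0005]
```

Request:
apply_moves --deltas '[{"travel": [0.099,-0.019,0.004],"turn": [0,0,-0.0145]},{"travel": [0.099,-0.019,0.004],"turn": [0,0,-0.0145]},{"travel": [0.099,-0.019,0.004],"turn": [0,0,-0.0145]},{"travel": [0.099,-0.019,0.004],"turn": [0,0,-0.0145]},{"travel": [0.099,-0.019,0.004],"turn": [0,0,-0.0145]},{"travel": [0.099,-0.019,0.004],"turn": [0,0,-0.0145]},{"travel": [0.099,-0.019,0.004],"turn": [0,0,-0.0145]},{"travel": [0.099,-0.019,0.004],"turn": [0,0,-0.0145]},{"travel": [0.099,-0.019,0.004],"turn": [0,0,-0.0145]},{"travel": [0.099,-0.019,0.004],"turn": [0,0,-0.0145]},{"travel": [0.099,-0.019,0.004],"turn": [0,0,-0.0145]},{"travel": [0,0,0],"turn": [0,0,-0.0145]}]'

```text
t: 3.1
position: [0.5333, 0.277, 0.2009]
tcp_rot: [0.572, 0.82, -0.0, -0.001]
ft_force: [-1.4, 0.1, 0.4]
gripper_width: 0.0951
finger_force: 0.0
```

Run:
```python
from h import *
from station import arm
s=arm.observe();print(s["t"],s["position"],s["qd"])
o,p,r=rowsfor(s["position"],s["tcp_rot"],[.521,.300,.2],20,2)
for x in o:print(x)
m=R.from_quat(s["tcp_rot"]).as_matrix()
out=[]
for n,(x,y) in(("top",(105,155)),("scene",(322,170))):
    c=arm.camera(n);k=5;w,h=80,100
    im=cv2.resize(c["img"][y:y+h,x:x+w],(w*k,h*k),interpolation=cv2.INTER_CUBIC)
    for d,col in((0,(0,255,0)),(.0595,(0,0,255)),(-.0595,(255,0,0))):
        q=((proj(c,s["position"]+d*m[:,1])[0]-[x,y]+.5)*k).astype(int);cv2.circle(im,q.tolist(),4,col,1)
    out.append(im)
cv2.imwrite("pics/ab.png",np.hstack(out))
```

```text
3.1 [0.5333 0.277  0.2009] [-0.0633  0.0004 -0.0044 -0.0201  0.0002 -0.617 ]
([0.043, -0.006, 0.0015], [-0.0002, -0.0001, 0.0005])
([0.0431, -0.0061, 0.0015], [-0.0002, -0.0001, 0.0005])
```

View pics/ab.png

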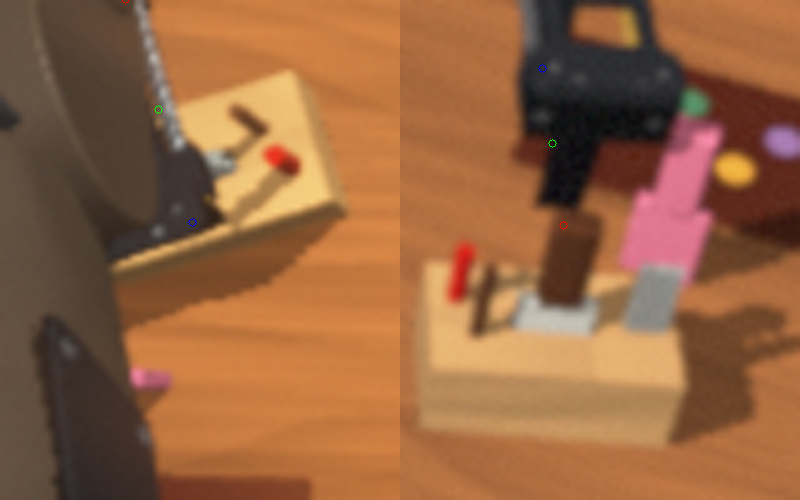

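Request:
apply_moves --deltas '[{"travel": [0.043,-0.006,0],"turn": [0,0,0]},{"travel": [0.043,-0.006,0],"turn": [0,0,0]},{"travel": [0,0,0.06],"turn": [0,0,0]},{"travel": [0,0,0.06],"turn": [0,0,0]},{"travel": [0,0,0.06],"turn": [0,0,0]},{"travel": [0,0,0],"turn": [0,0,0]}]'

```text
t: 3.7
position: [0.5221, 0.296, 0.1444]
tcp_rot: [0.575, 0.818, -0.002, -0.001]
ft_force: [0.0, -0.1, -0.3]
gripper_width: 0.0955
finger_force: 0.0
```

Run:
```python
from h import *
from station import arm
s=arm.observe();print(s["t"],s["position"],s["tcp_rot"],s["ft_force"],s["qd"])
o,p,r=rowsfor(s["position"],s["tcp_rot"],[.521,.300,.084],20,1);print(o)
c=arm.camera("scene");x,y,w,h=322,150,80,110
cv2.imwrite("pics/ab2.png",cv2.resize(c["img"][y:y+h,x:x+w],None,fx=5,fy=5,interpolation=cv2.INTER_CUBIC))
print([ (proj(c,[.521,.300,z])[0]-[x,y]+.5)*5 for z in(.084,.14)])
```

```text
3.7 [0.5221 0.296  0.1444] [ 0.5751  0.8181 -0.0021 -0.0013] [ 0.0413 -0.1381 -0.2763] [-0.0041 -0.0376 -0.0476 -0.0015  0.0694 -0.0053]
[([0.014, 0.0021, 0.2014], [-0.0015, 0.0001, -0.0012])]
[array([161.8139, 390.3617]), array([180.0758, 322.0356])]
```

View pics/ab2.png

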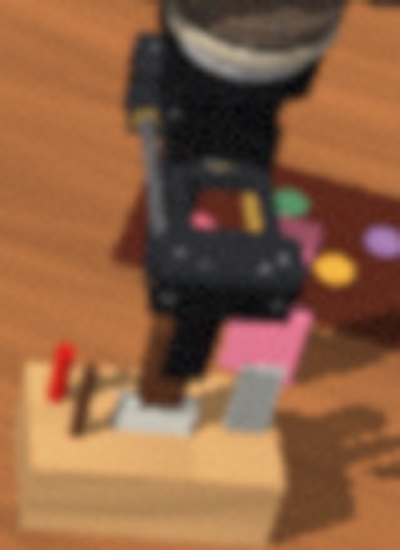

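Run:
```python
from h import *
c=dict(np.load("scene0.npz"));x,y=322,150
a=np.radians(20);u=np.array([np.cos(a),np.sin(a),0]);v=np.array([-np.sin(a),np.cos(a),0]);t=np.array([.5221,.296,.1444])
for s in(1,-1):
  for e in(-.01,.01):
    print(s,e,[((proj(c,t+s*d*u+e*v+[0,0,z])[0]-[x,y]+.5)*5).round().tolist() for d in(.0475,.0595) for z in(0,.05)])
C=np.array([.521,.300,0])
for z in(.14,.075):print(z,[((proj(c,C+sx*.009*u+sy*.013*v+[0,0,z])[0]-[x,y]+.5)*5).round().tolist() for sx,sy in((1,1),(1,-1),(-1,-1),(-1,1))])
```

```text
1 -0.01 [[163.0, 379.0], [181.0, 314.0], [165.0, 396.0], [183.0, 331.0]]
1 0.01 [[202.0, 382.0], [220.0, 316.0], [204.0, 399.0], [223.0, 333.0]]
-1 -0.01 [[148.0, 253.0], [164.0, 188.0], [146.0, 238.0], [162.0, 173.0]]
-1 0.01 [[184.0, 256.0], [201.0, 191.0], [182.0, 241.0], [198.0, 176.0]]
0.14 [[206.0, 336.0], [158.0, 332.0], [155.0, 309.0], [202.0, 312.0]]
0.075 [[184.0, 415.0], [137.0, 411.0], [135.0, 387.0], [181.0, 391.0]]
```

Request:
apply_moves --deltas '[{"travel": [0.014,0.002,0],"turn": [-0.0015,0,-0.001]},{"travel": [0,0,0.05],"turn": [0,0,0]},{"travel": [0,0,0.05],"turn": [0,0,0]},{"travel": [0,0,0.05],"turn": [0,0,0]},{"travel": [0,0,0.05],"turn": [0,0,0]},{"travel": [0,0,0],"turn": [0,0,0]}]'

```text
t: 4.25
position: [0.5224, 0.3005, 0.0863]
tcp_rot: [0.573, 0.819, 0.001, 0.001]
ft_force: [0.4, -0.5, 0.6]
gripper_width: 0.0951
finger_force: 0.0
```

Request:
apply_moves --deltas '[{"travel": [0,0,0],"turn": [0,0,0]},{"travel": [0,0,0],"turn": [0,0,0]},{"travel": [0,0,0],"turn": [0,0,0]},{"travel": [0,0,0],"turn": [0,0,0]},{"travel": [0,0,0],"turn": [0,0,0]},{"travel": [0,0,0],"turn": [0,0,0]},{"travel": [0,0,0],"turn": [0,0,0]},{"travel": [0,0,0],"turn": [0,0,0]}]' --grip -0.8 --grip_force 10

```text
t: 4.92
position: [0.523, 0.3005, 0.0875]
tcp_rot: [0.573, 0.819, 0.002, 0.001]
ft_force: [0.7, -0.8, 0.3]
gripper_width: 0.0466
finger_force: 0.0
```

Request:
apply_moves --deltas '[{"travel": [0,0,0.01],"turn": [0,0,0]},{"travel": [0,0,0],"turn": [0,0,0]},{"travel": [0,0,0],"turn": [0,0,0]},{"travel": [0,0,0],"turn": [0,0,0]},{"travel": [0,0,0],"turn": [0,0,0]},{"travel": [0,0,0],"turn": [0,0,0]}]'

```text
t: 5.42
position: [0.5229, 0.3005, 0.0843]
tcp_rot: [0.573, 0.819, 0.002, 0.001]
ft_force: [0.3, 0.2, -0.9]
gripper_width: 0.0177
finger_force: 10.0
```

Request:
apply_moves --deltas '[{"travel": [0,0,0],"turn": [0,0,0]},{"travel": [0,0,0],"turn": [0,0,0]},{"travel": [0,0,0],"turn": [0,0,0]}]' --grip_force 52

```text
t: 5.67
position: [0.5229, 0.3005, 0.0844]
tcp_rot: [0.573, 0.819, 0.002, 0.001]
ft_force: [-0.1, -0.1, -0.9]
gripper_width: 0.0179
finger_force: 52.0
```

Run:
```python
from h import *
from station import arm
s=arm.observe();print(s["t"],s["position"],s["tcp_rot"],s["ft_force"],s["gripper_width"],s["moment"])
m=R.from_quat(s["tcp_rot"]).as_matrix();print(m)
```

```text
5.6667 [0.5229 0.3005 0.0844] [0.5732 0.8194 0.0019 0.0014] [-0.0533 -0.0844 -0.8753] 0.017897296894217752 [-0.0261 -0.1194 -0.0179]
[[-0.343   0.9393  0.0044]
 [ 0.9393  0.343   0.0015]
 [-0.0001  0.0046 -1.    ]]
```

Request:
apply_moves --deltas '[{"travel": [0,0,-0.04],"turn": [0,0,0]},{"travel": [0,0,-0.06],"turn": [0,0,0]},{"travel": [0,0,-0.08],"turn": [0,0,0]},{"travel": [0,0,-0.1],"turn": [0,0,0]},{"travel": [0,0,-0.1],"turn": [0,0,0]},{"travel": [0,0,0],"turn": [0,0,0]}]'

```text
t: 6.17
position: [0.5242, 0.3012, 0.205]
tcp_rot: [0.573, 0.819, 0.006, 0.004]
ft_force: [0.4, -0.9, 0.2]
gripper_width: 0.0178
finger_force: 52.0
```

Run:
```python
from h import *
from station import arm
s=arm.observe();print(s["t"],s["position"],s["tcp_rot"],s["ft_force"],s["gripper_width"],s["moment"])
c=arm.camera("scene");x,y,w,h=300,90,100,150
cv2.imwrite("pics/lift.png",cv2.resize(c["img"][y:y+h,x:x+w],None,fx=4,fy=4,interpolation=cv2.INTER_CUBIC))
```

```text
6.1667 [0.5242 0.3012 0.205 ] [0.5731 0.8195 0.0057 0.0037] [ 0.3952 -0.9408  0.2495] 0.017842714683369235 [-0.0386 -0.159  -0.0116]
```

View pics/lift.png

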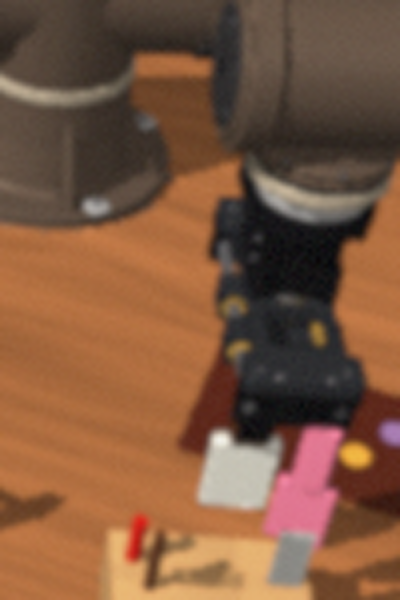

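Run:
```python
from h import *
from station import arm
s=arm.observe();c=arm.camera("scene");m=R.from_quat(s["tcp_rot"]).as_matrix()
P=plane(c,[[348.75,214.6],[365.75,217.1]],.1356);print(P,np.linalg.norm(P[1]-P[0]));print("in tool",(P.mean(0)-s["position"])@m)
e=np.array([np.cos(np.radians(-98.94)),np.sin(np.radians(-98.94))]);pc=np.array([.598,-.032]);t=pc-.072*e;print(t,e)
o,p,r=rowsfor(s["position"],s["tcp_rot"],[*t,.2],81.06,12)
for x in o:print(x)
print(p,r.as_matrix())
```

```text
[[0.5295 0.2786 0.1356]
 [0.5186 0.3231 0.1356]] 0.045829249593815076
in tool [-0.0002 -0.0001  0.0667]
[0.6092 0.0391] [-0.1554 -0.9879]
([-0.0765, -0.0026, 0.0006], [0.0003, 0.0001, -0.0282])
([-0.0759, -0.0093, 0.0006], [0.0003, 0.0001, -0.0282])
([-0.0748, -0.016, 0.0005], [0.0003, 0.0001, -0.0282])
([-0.0731, -0.0225, 0.0006], [0.0003, 0.0001, -0.0282])
([-0.0708, -0.029, 0.0005], [0.0003, 0.0001, -0.0282])
([-0.068, -0.0351, 0.0006], [0.0003, 0.0001, -0.0282])
([-0.0646, -0.0409, 0.0005], [0.0003, 0.0001, -0.0282])
([-0.0607, -0.0465, 0.0006], [0.0003, 0.0001, -0.0282])
([-0.0564, -0.0517, 0.0007], [0.0003, 0.0001, -0.0282])
([-0.0515, -0.0565, 0.0006], [0.0003, 0.0001, -0.0282])
([-0.0464, -0.0609, 0.0007], [0.0003, 0.0001, -0.0282])
([-0.0408, -0.0647, 0.0008], [0.0003, 0.0001, -0.0282])
[0.6092 0.0391 0.2   ] [[-0.9876  0.1569  0.0005]
 [ 0.1569  0.9876 -0.002 ]
 [-0.0008 -0.0019 -1.    ]]
```

Request:
apply_moves --deltas '[{"travel": [-0.0765,-0.0026,0.0006],"turn": [0.0003,0.0001,-0.0282]},{"travel": [-0.076,-0.009,0.0006],"turn": [0.0003,0.0001,-0.0282]},{"travel": [-0.075,-0.016,0.0006],"turn": [0.0003,0.0001,-0.0282]},{"travel": [-0.073,-0.0225,0.0006],"turn": [0.0003,0.0001,-0.0282]},{"travel": [-0.071,-0.029,0.0006],"turn": [0.0003,0.0001,-0.0282]},{"travel": [-0.068,-0.035,0.0006],"turn": [0.0003,0.0001,-0.0282]},{"travel": [-0.0645,-0.041,0.0006],"turn": [0.0003,0.0001,-0.0282]},{"travel": [-0.0605,-0.0465,0.0006],"turn": [0.0003,0.0001,-0.0282]},{"travel": [-0.0565,-0.0515,0.0006],"turn": [0.0003,0.0001,-0.0282]},{"travel": [-0.0515,-0.0565,0.0006],"turn": [0.0003,0.0001,-0.0282]},{"travel": [-0.0465,-0.061,0.0006],"turn": [0.0003,0.0001,-0.0282]},{"travel": [-0.041,-0.0645,0.0006],"turn": [0.0003,0.0001,-0.0282]}]'

```text
t: 7.27
position: [0.608, 0.0375, 0.1952]
tcp_rot: [0.077, 0.997, -0.003, -0.004]
ft_force: [0.3, 0.0, -0.7]
gripper_width: 0.018
finger_force: 52.0
```

Request:
apply_moves --deltas '[{"travel": [0,0,0],"turn": [0,0,0]},{"travel": [0,0,0],"turn": [0,0,0]}]'

```text
t: 7.43
position: [0.608, 0.0378, 0.1952]
tcp_rot: [0.08, 0.997, -0.002, -0.003]
ft_force: [-0.0, -0.4, -0.8]
gripper_width: 0.0177
finger_force: 52.0
```

Run:
```python
from h import *
from station import arm
s=arm.observe();print(s["t"],s["position"],s["tcp_rot"],s["ft_force"])
o,p,r=rowsfor(s["position"],s["tcp_rot"],[.6092,.0391,.129],81.06,1)
for x in o:print(x)
```

```text
7.4333 [0.608  0.0378 0.1952] [ 0.0802  0.9968 -0.0025 -0.0034] [-0.0074 -0.4225 -0.785 ]
([-0.0046, 0.0061, 0.2205], [-0.0017, -0.0021, -0.0014])
```

Request:
apply_moves --deltas '[{"travel": [-0.004,0.005,0],"turn": [-0.0015,-0.002,-0.0014]},{"travel": [0,0,0.055],"turn": [0,0,0]},{"travel": [0,0,0.055],"turn": [0,0,0]},{"travel": [0,0,0.055],"turn": [0,0,0]},{"travel": [0,0,0.05],"turn": [0,0,0]},{"travel": [0,0,0],"turn": [0,0,0]},{"travel": [0,0,0],"turn": [0,0,0]},{"travel": [0,0,0],"turn": [0,0,0]}]'

```text
t: 8.1
position: [0.6101, 0.0405, 0.1325]
tcp_rot: [0.076, 0.997, -0.0, 0.001]
ft_force: [0.0, 0.4, -0.7]
gripper_width: 0.0179
finger_force: 52.0
```

Run:
```python
from h import *
from station import arm
s=arm.observe();print(s["t"],s["position"],s["tcp_rot"],s["ft_force"])
o,p,r=rowsfor(s["position"],s["tcp_rot"],[.6092,.0391,.129],81.06,1)
for x in o:print(x)
e=np.array([-.1554,-.9879,0]);m=R.from_quat(s["tcp_rot"]).as_matrix();print("e in tool",e@m)
print("s,lat",(s["position"]-[.598,-.032,0])@e,(s["position"]-[.598,-.032,0])@[.9879,-.1554,0])
c=arm.camera("top");cv2.imwrite("pics/push0.png",cv2.resize(c["img"][100:240,195:380],(740,560),interpolation=cv2.INTER_CUBIC))
```

```text
8.1 [0.6101 0.0405 0.1325] [ 0.0764  0.9971 -0.0003  0.0013] [ 0.0291  0.4452 -0.6802]
([0.0023, -0.0052, 0.0118], [-0.0001, 0.0008, 0.001])
e in tool [ 0.0031 -1.      0.0003]
s,lat -0.07354136854516519 0.0006830003427414556
```

View pics/push0.png

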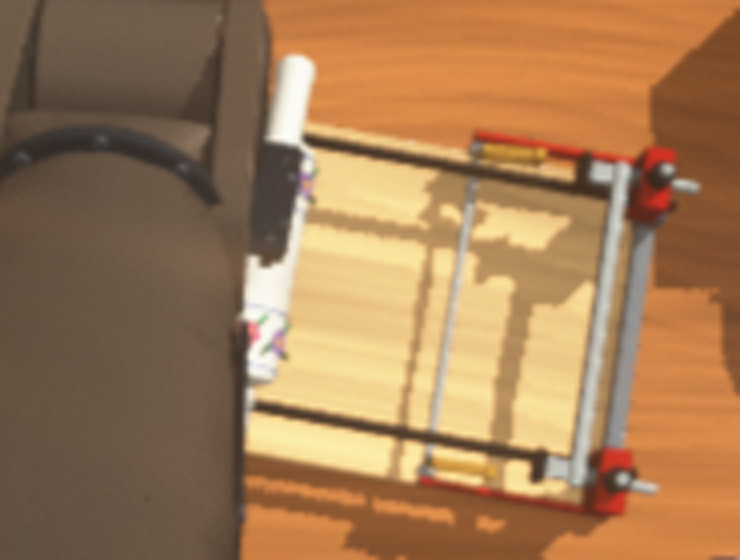

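Run:
```python
from h import *
c=dict(np.load("top0.npz"));e=np.array([-.1554,-.9879,0])
P=plane(c,[[339.5,142],[328.8,215.5],[195+482/4,100+150/4],[195+545/4,100+155/4]],.083);print(P,(P-[.598,-.032,0])@e)
```

```text
[[ 0.6716 -0.2592  0.083 ]
 [ 0.4588 -0.2271  0.083 ]
 [ 0.683  -0.19    0.083 ]
 [ 0.6805 -0.2355  0.083 ]] [0.213  0.2144 0.1429 0.1882]
```

Request:
apply_moves --deltas '[{"travel": [0,-0.03,0.005],"turn": [0,0,0.001]},{"travel": [0,-0.03,0.004],"turn": [0,0,0]},{"travel": [0,-0.03,0],"turn": [0,0,0]},{"travel": [0,-0.02,0],"turn": [0,0,0]},{"travel": [0,-0.01,0],"turn": [0,0,0]},{"travel": [0,0,0],"turn": [0,0,0]}]'

```text
t: 8.65
position: [0.6043, 0.0033, 0.1292]
tcp_rot: [0.079, 0.997, -0.0, 0.001]
ft_force: [0.2, 0.2, -0.6]
gripper_width: 0.0178
finger_force: 52.0
```

Request:
apply_moves --deltas '[{"travel": [0,-0.005,0],"turn": [0,0,0]},{"travel": [0,-0.005,0],"turn": [0,0,0]},{"travel": [0,-0.005,0],"turn": [0,0,0]},{"travel": [0,-0.005,0],"turn": [0,0,0]},{"travel": [0,-0.005,0],"turn": [0,0,0]},{"travel": [0,-0.006,0],"turn": [0,0,0]},{"travel": [0,-0.007,0],"turn": [0,0,0]},{"travel": [0,-0.008,0],"turn": [0,0,0]},{"travel": [0,-0.01,0],"turn": [0,0,0]},{"travel": [0,-0.01,0],"turn": [0,0,0]},{"travel": [0,-0.01,0],"turn": [0,0,0]},{"travel": [0,-0.01,0],"turn": [0,0,0]}]'

```text
t: 9.65
position: [0.6002, -0.0215, 0.1291]
tcp_rot: [0.078, 0.997, -0.0, 0.001]
ft_force: [-0.1, 1.1, 0.2]
gripper_width: 0.0178
finger_force: 52.0
```

```bash
cat > st.py <<'E'
from h import *
from station import arm
s=arm.observe();e=np.array([-.1554,-.9879,0]);l=np.array([.9879,-.1554,0]);P=s["position"]-[.598,-.032,0];m=R.from_quat(s["tcp_rot"]).as_matrix()
print(s["t"],"s",P@e*1e3,"lat",P@l*1e3,"z",P[2],"F along",s["ft_force"]@e,"F",s["ft_force"],"yaw",np.degrees(np.arctan2(m[1,1],m[0,1])),m[:,2])
E
python3 st.py
python3 - <<'E'
from h import *
from station import arm
c=arm.camera("top");np.savez("top1.npz",**c)
E
```

```text
9.65 s -10.681413006646492 lat 0.5808425840359218 z 0.12908012658453105 F along -1.0360364374797135 F [-0.1213  1.0678  0.2027] yaw 81.03823803473138 [ 0.0017 -0.0009 -1.    ]
```

Request:
apply_moves --deltas '[{"travel": [0,-0.012,0],"turn": [0,0,0]},{"travel": [0,-0.013,0],"turn": [0,0,0]},{"travel": [0,-0.013,0],"turn": [0,0,0]},{"travel": [0,-0.013,0],"turn": [0,0,0]},{"travel": [0,-0.013,0],"turn": [0,0,0]},{"travel": [0,-0.013,0],"turn": [0,0,0]},{"travel": [0,-0.013,0],"turn": [0,0,0]},{"travel": [0,-0.013,0],"turn": [0,0,0]},{"travel": [0,-0.013,0],"turn": [0,0,0]},{"travel": [0,-0.013,0],"turn": [0,0,0]},{"travel": [0,-0.013,0],"turn": [0,0,0]},{"travel": [0,-0.013,0],"turn": [0,0,0]}]'

```text
t: 10.7
position: [0.593, -0.0675, 0.1291]
tcp_rot: [0.078, 0.997, -0.0, 0.001]
ft_force: [0.1, 0.1, -0.1]
gripper_width: 0.018
finger_force: 52.0
```

```bash
python3 st.py
python3 - <<'E'
from h import *
from station import arm
e=np.array([-.1554,-.9879,0])
for n,b in(("top",(225,100,330,140)),("scene",(140,180,260,270))):
    c=arm.camera(n);hsv=cv2.cvtColor(c["img"],cv2.COLOR_BGR2HSV).astype(int);m=(hsv[...,1]<45)&(hsv[...,2]>190);o=np.zeros_like(m);o[b[1]:b[3],b[0]:b[2]]=m[b[1]:b[3],b[0]:b[2]]
    k=big(o)[0];r=cv2.minAreaRect(k);P=plane(c,[r[0]],.083);print(n,r,P,(P-[.598,-.032,0])@e)
E
```

```text
10.7 s 35.82185145093354 lat 0.572869229347088 z 0.12912210333363544 F along -0.15552868165490774 F [ 0.0813  0.1446 -0.0629] yaw 81.04283571518673 [ 0.0017 -0.0008 -1.    ]Traceback (most recent call last):
  File "<stdin>", line 6, in <module>
IndexError: list index out of range
```

Run:
```python
from h import *
from station import arm
e=np.array([-.1554,-.9879,0])
for n,b in(("top",(225,100,340,230)),("scene",(130,160,270,270))):
    c=arm.camera(n);np.savez(n+"2.npz",**c);hsv=cv2.cvtColor(c["img"],cv2.COLOR_BGR2HSV).astype(int);m=(hsv[...,1]<70)&(hsv[...,2]>130);o=np.zeros_like(m);o[b[1]:b[3],b[0]:b[2]]=m[b[1]:b[3],b[0]:b[2]]
    for k in big(o,3):
        r=cv2.minAreaRect(k);P=plane(c,[r[0]],.083);print(n,np.round(r[0]),np.round(r[1]),r[2],P[0],(P-[.598,-.032,0])@e)
```

```text
top [335. 212.] [17.  8.] 90.0 [ 0.4677 -0.2446  0.083 ] [0.2303]
top [228. 124.] [3. 5.] 0.0 [0.7175 0.0617 0.083 ] [-0.1111]
top [226. 146.] [11.  2.] 90.0 [0.649  0.0665 0.083 ] [-0.1052]
scene [209. 210.] [24. 67.] 47.72631072998047 [ 0.6364 -0.1023  0.083 ] [0.0635]
scene [226. 266.] [ 7. 37.] 90.0 [0.7914 0.0353 0.083 ] [-0.0965]
scene [169. 179.] [ 6. 59.] 46.63658142089844 [ 0.5722 -0.284   0.083 ] [0.253]
```

Request:
apply_moves --deltas '[{"travel": [0,-0.008,0],"turn": [0,0,0]},{"travel": [0,-0.012,0],"turn": [0,0,0]},{"travel": [0,-0.013,0],"turn": [0,0,0]},{"travel": [0,-0.013,0],"turn": [0,0,0]},{"travel": [0,-0.013,0],"turn": [0,0,0]},{"travel": [0,-0.013,0],"turn": [0,0,0]},{"travel": [0,-0.013,0],"turn": [0,0,0]},{"travel": [0,-0.013,0],"turn": [0,0,0]},{"travel": [0,-0.013,0],"turn": [0,0,0]},{"travel": [0,-0.013,0],"turn": [0,0,0]},{"travel": [0,-0.013,0],"turn": [0,0,0]},{"travel": [0,-0.01,0],"turn": [0,0,0]}]'

```text
t: 11.85
position: [0.5861, -0.1112, 0.1291]
tcp_rot: [0.078, 0.997, -0.0, 0.001]
ft_force: [0.4, -0.1, -0.7]
gripper_width: 0.018
finger_force: 52.0
```

```bash
python3 st.py
```

```text
11.85 s 80.07073206926975 lat 0.5639915485106514 z 0.12914160828563648 F along 0.001459771638289835 F [ 0.4437 -0.0713 -0.6956] yaw 81.03594162405983 [ 0.0017 -0.001  -1.    ]
```

Request:
apply_moves --deltas '[{"travel": [0,-0.008,0],"turn": [0,0,0]},{"travel": [0,-0.01,0],"turn": [0,0,0]},{"travel": [0,-0.01,0],"turn": [0,0,0]},{"travel": [0,-0.01,0],"turn": [0,0,0]},{"travel": [0,-0.01,0],"turn": [0,0,0]},{"travel": [0,-0.01,0],"turn": [0,0,0]},{"travel": [0,-0.01,0],"turn": [0,0,0]},{"travel": [0,-0.01,0],"turn": [0,0,0]},{"travel": [0,-0.008,0],"turn": [0,0,0]},{"travel": [0,-0.007,0],"turn": [0,0,0]},{"travel": [0,-0.007,0],"turn": [0,0,0]},{"travel": [0,-0.007,0],"turn": [0,0,0]}]'

```text
t: 12.85
position: [0.5812, -0.1425, 0.1292]
tcp_rot: [0.078, 0.997, -0.0, 0.001]
ft_force: [1.1, 0.6, -0.3]
gripper_width: 0.0177
finger_force: 52.0
```

```bash
python3 st.py
```

```text
12.85 s 111.79143427419496 lat 0.5430692701377078 z 0.12916449121633253 F along -0.7674840109428934 F [ 1.0985  0.6041 -0.2845] yaw 81.04379712235875 [ 0.0017 -0.0008 -1.    ]
```

Request:
apply_moves --deltas '[{"travel": [0,-0.006,0],"turn": [0,0,0]},{"travel": [0,-0.006,0],"turn": [0,0,0]},{"travel": [0,-0.006,0],"turn": [0,0,0]},{"travel": [0,-0.006,0],"turn": [0,0,0]},{"travel": [0,-0.006,0],"turn": [0,0,0]},{"travel": [0,-0.006,0],"turn": [0,0,0]},{"travel": [0,-0.006,0],"turn": [0,0,0]},{"travel": [0,-0.006,0],"turn": [0,0,0]}]'

```text
t: 13.52
position: [0.5789, -0.1568, 0.1292]
tcp_rot: [0.078, 0.997, -0.0, 0.001]
ft_force: [-0.3, 0.4, -0.1]
gripper_width: 0.0177
finger_force: 52.0
```

```bash
python3 st.py
```

```text
13.5167 s 126.21625045482341 lat 0.5499600396515151 z 0.1291534373401561 F along -0.3328868227312518 F [-0.3493  0.3919 -0.0779] yaw 81.04245855850722 [ 0.0017 -0.0008 -1.    ]
```

Request:
apply_moves --deltas '[{"travel": [0,-0.006,0],"turn": [0,0,0]},{"travel": [0,-0.006,0],"turn": [0,0,0]},{"travel": [0,-0.006,0],"turn": [0,0,0]},{"travel": [0,-0.006,0],"turn": [0,0,0]},{"travel": [0,-0.006,0],"turn": [0,0,0]},{"travel": [0,-0.006,0],"turn": [0,0,0]},{"travel": [0,-0.006,0],"turn": [0,0,0]},{"travel": [0,-0.006,0],"turn": [0,0,0]},{"travel": [0,-0.006,0],"turn": [0,0,0]},{"travel": [0,-0.006,0],"turn": [0,0,0]},{"travel": [0,-0.006,0],"turn": [0,0,0]}]'

```text
t: 14.43
position: [0.5758, -0.1764, 0.1292]
tcp_rot: [0.078, 0.997, -0.0, 0.001]
ft_force: [0.3, 0.5, -0.1]
gripper_width: 0.0175
finger_force: 52.0
```

```bash
python3 st.py
```

```text
14.4333 s 146.06658743013435 lat 0.5444272461294868 z 0.12917178663513998 F along -0.5491286779917126 F [ 0.2799  0.5118 -0.097 ] yaw 81.04343397768538 [ 0.0017 -0.0009 -1.    ]
```

Request:
apply_moves --deltas '[{"travel": [0,-0.005,0],"turn": [0,0,0]},{"travel": [0,-0.005,0],"turn": [0,0,0]},{"travel": [0,-0.005,0],"turn": [0,0,0]},{"travel": [0,-0.005,0],"turn": [0,0,0]},{"travel": [0,-0.005,0],"turn": [0,0,0]},{"travel": [0,0,0],"turn": [0,0,0]}]'

```text
t: 14.93
position: [0.5747, -0.1839, 0.1292]
tcp_rot: [0.078, 0.997, -0.001, 0.001]
ft_force: [0.0, 1.6, -0.7]
gripper_width: 0.0178
finger_force: 52.0
```

```bash
python3 st.py
```

```text
14.9333 s 153.72533030318942 lat 0.5680519694457158 z 0.1291769959215609 F along -1.6029123663391467 F [ 0.0236  1.6188 -0.748 ] yaw 81.03900719560144 [ 0.0018 -0.0012 -1.    ]
```

Request:
apply_moves --deltas '[{"travel": [0,-0.003,0],"turn": [0,0,0]},{"travel": [0,-0.003,0],"turn": [0,0,0]},{"travel": [0,-0.003,0],"turn": [0,0,0]},{"travel": [0,-0.003,0],"turn": [0,0,0]},{"travel": [0,-0.003,0],"turn": [0,0,0]},{"travel": [0,-0.003,0],"turn": [0,0,0]}]'

```text
t: 15.43
position: [0.5738, -0.1891, 0.1292]
tcp_rot: [0.078, 0.997, -0.0, 0.001]
ft_force: [0.6, 0.6, -0.5]
gripper_width: 0.0178
finger_force: 52.0
```

```bash
python3 st.py
```

```text
15.4333 s 158.92457453305207 lat 0.516845548810465 z 0.12918710698601327 F along -0.69079907209224 F [ 0.5766  0.6086 -0.4946] yaw 81.04326690596842 [ 0.0017 -0.001  -1.    ]
```

Request:
apply_moves --deltas '[{"travel": [0,-0.003,0],"turn": [0,0,0]},{"travel": [0,-0.003,0],"turn": [0,0,0]},{"travel": [0,-0.003,0],"turn": [0,0,0]}]'

```text
t: 15.68
position: [0.5734, -0.1917, 0.1292]
tcp_rot: [0.078, 0.997, -0.0, 0.001]
ft_force: [0.7, -0.2, -0.8]
gripper_width: 0.0177
finger_force: 52.0
```

```bash
python3 st.py
```

```text
15.6833 s 161.615186584946 lat 0.5156735691092266 z 0.1291795319897296 F along 0.05022494118796422 F [ 0.6584 -0.1544 -0.7696] yaw 81.04207505379672 [ 0.0017 -0.0009 -1.    ]
```

Request:
apply_moves --deltas '[{"travel": [0,-0.003,0],"turn": [0,0,0]},{"travel": [0,-0.003,0],"turn": [0,0,0]},{"travel": [0,-0.002,0],"turn": [0,0,0]},{"travel": [0,0,0],"turn": [0,0,0]}]'

```text
t: 16.02
position: [0.5731, -0.1941, 0.1292]
tcp_rot: [0.078, 0.997, -0.0, 0.001]
ft_force: [-0.8, 0.4, -0.8]
gripper_width: 0.018
finger_force: 52.0
```

```bash
python3 st.py
python3 - <<'E'
from h import *
from station import arm
e=np.array([-.1554,-.9879,0])
c=arm.camera("scene");t=arm.camera("top");np.savez("scene3.npz",**c);np.savez("top3.npz",**t)
a=cv2.resize(c["img"][150:240,120:240],(400,300),interpolation=cv2.INTER_CUBIC)
b=cv2.resize(t["img"][100:240,200:387],(400,300),interpolation=cv2.INTER_CUBIC)
cv2.imwrite("pics/press.png",np.hstack([a,b]))
E
```

```text
16.0167 s 163.97262024087834 lat 0.5534174596283008 z 0.12920796206957078 F along -0.2828503133019459 F [-0.7949  0.4114 -0.8485] yaw 81.03614117602547 [ 0.0018 -0.0009 -1.    ]
```

View pics/press.png

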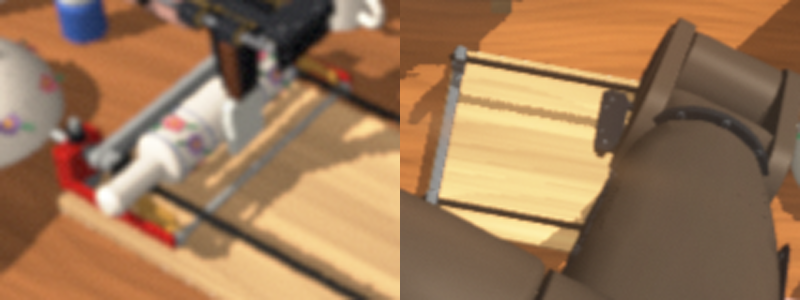

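Request:
apply_moves --deltas '[{"travel": [0,-0.002,0],"turn": [0,0,0]},{"travel": [0,-0.002,0],"turn": [0,0,0]},{"travel": [0,-0.002,0],"turn": [0,0,0]}]'

```text
t: 16.37
position: [0.5728, -0.1957, 0.1292]
tcp_rot: [0.078, 0.997, -0.0, 0.001]
ft_force: [0.5, 0.2, -1.1]
gripper_width: 0.0174
finger_force: 52.0
```

```bash
python3 st.py
```

```text
16.3667 s 165.6669009675456 lat 0.5207259279618648 z 0.12920158239355634 F along -0.2964546482244207 F [ 0.4916  0.2228 -1.1029] yaw 81.04802430246443 [ 0.0017 -0.0009 -1.    ]
```

Request:
apply_moves --deltas '[{"travel": [0,-0.002,0],"turn": [0,0,0]},{"travel": [0,-0.002,0],"turn": [0,0,0]}]'

```text
t: 16.53
position: [0.5726, -0.197, 0.1292]
tcp_rot: [0.078, 0.997, -0.0, 0.001]
ft_force: [-0.0, 0.7, -0.3]
gripper_width: 0.0177
finger_force: 52.0
```

```bash
python3 st.py
```

```text
16.5333 s 166.922670190789 lat 0.5268962919466552 z 0.12919429745016894 F along -0.7141909732096205 F [-0.0408  0.7294 -0.3349] yaw 81.04080597206034 [ 0.0017 -0.0009 -1.    ]
```

Request:
apply_moves --deltas '[{"travel": [0,-0.002,0],"turn": [0,0,0]},{"travel": [0,-0.002,0],"turn": [0,0,0]}]'

```text
t: 16.7
position: [0.5724, -0.1982, 0.1292]
tcp_rot: [0.078, 0.997, -0.0, 0.001]
ft_force: [0.2, 0.5, -0.0]
gripper_width: 0.0178
finger_force: 52.0
```

Request:
apply_moves --deltas '[{"travel": [0,-0.002,0],"turn": [0,0,0]},{"travel": [0,-0.002,0],"turn": [0,0,0]}]'

```text
t: 16.87
position: [0.5722, -0.1991, 0.1292]
tcp_rot: [0.078, 0.997, -0.0, 0.001]
ft_force: [-0.0, 3.8, -0.0]
gripper_width: 0.0181
finger_force: 52.0
```

Request:
apply_moves --deltas '[{"travel": [0,-0.002,0],"turn": [0,0,0]},{"travel": [0,0,0],"turn": [0,0,0]}]'

```text
t: 17.03
position: [0.5721, -0.1995, 0.1292]
tcp_rot: [0.078, 0.997, -0.0, 0.001]
ft_force: [0.1, 3.9, 0.3]
gripper_width: 0.0183
finger_force: 52.0
```

Request:
apply_moves --deltas '[{"travel": [0,-0.002,0],"turn": [0,0,0]},{"travel": [0,0,0],"turn": [0,0,0]}]'

```text
t: 17.2
position: [0.572, -0.2, 0.1292]
tcp_rot: [0.078, 0.997, -0.0, 0.001]
ft_force: [1.3, 4.7, 0.6]
gripper_width: 0.0181
finger_force: 52.0
```

Request:
apply_moves --deltas '[{"travel": [0,-0.002,0],"turn": [0,0,0]},{"travel": [0,0,0],"turn": [0,0,0]}]'

```text
t: 17.37
position: [0.572, -0.2005, 0.1292]
tcp_rot: [0.078, 0.997, 0.0, 0.001]
ft_force: [0.5, 5.8, 0.3]
gripper_width: 0.0176
finger_force: 52.0
```

Request:
apply_moves --deltas '[{"travel": [0,-0.002,0],"turn": [0,0,0]},{"travel": [0,0,0],"turn": [0,0,0]}]'

```text
t: 17.53
position: [0.5719, -0.2009, 0.1292]
tcp_rot: [0.078, 0.997, 0.0, 0.001]
ft_force: [1.6, 6.5, 0.4]
gripper_width: 0.0178
finger_force: 52.0
```

Request:
apply_moves --deltas '[{"travel": [0,-0.002,0],"turn": [0,0,0]},{"travel": [0,0,0],"turn": [0,0,0]}]'

```text
t: 17.7
position: [0.5718, -0.2013, 0.1292]
tcp_rot: [0.078, 0.997, 0.0, 0.001]
ft_force: [1.4, 7.8, -0.4]
gripper_width: 0.0181
finger_force: 52.0
```

```bash
python3 st.py
python3 - <<'E'
from h import *
from station import arm
c=arm.camera("scene");np.savez("scene4.npz",**c);o=np.load("scene3.npz")["img"]
for n,i in(("before",o),("now",c["img"])):
    h=cv2.cvtColor(i,cv2.COLOR_BGR2HSV).astype(int)[150:240,120:240];m=(h[...,0]>14)&(h[...,0]<26)&(h[...,1]>165)&(h[...,2]>80)
    print(n,[(cv2.boundingRect(k),cv2.contourArea(k)) for k in big(m,4)])
E
```

```text
17.7 s 171.34584569376625 lat 0.4603434678179747 z 0.12916769741559897 F along -7.963059533649702 F [ 1.3998  7.8404 -0.3774] yaw 81.02979297004838 [ 0.0017  0.0006 -1.    ]
before [((42, 61, 10, 8), 19.5), ((90, 16, 11, 9), 16.0), ((45, 65, 1, 1), 0.0)]
now [((42, 59, 11, 10), 27.0), ((90, 16, 11, 8), 23.5)]
```

Request:
apply_moves --deltas '[{"travel": [0,-0.002,0],"turn": [0,0,0]},{"travel": [0,0,0],"turn": [0,0,0]}]'

```text
t: 17.92
position: [0.5718, -0.2017, 0.1291]
tcp_rot: [0.078, 0.997, 0.001, 0.001]
ft_force: [3.1, 7.7, 0.4]
gripper_width: 0.0178
finger_force: 52.0
```

Request:
apply_moves --deltas '[{"travel": [0,-0.0015,0],"turn": [0,0,0]},{"travel": [0,0,0],"turn": [0,0,0]}]'

```text
t: 18.08
position: [0.5717, -0.2019, 0.1291]
tcp_rot: [0.078, 0.997, 0.001, 0.001]
ft_force: [2.4, 9.0, -0.6]
gripper_width: 0.0181
finger_force: 52.0
```

```bash
cat > kp.py <<'E'
from h import *
from station import arm
import sys
c=arm.camera("scene");np.savez(sys.argv[1],**c)
i=c["img"];h=cv2.cvtColor(i,cv2.COLOR_BGR2HSV).astype(int)[150:240,120:240];m=(h[...,0]>14)&(h[...,0]<26)&(h[...,1]>165)&(h[...,2]>80)
print([(cv2.boundingRect(k),cv2.contourArea(k)) for k in big(m,4)])
f=[]
for _ in range(4): arm.camera("top");f.append(arm.observe()["ft_force"])
print(arm.observe()["t"],np.mean(f,0),np.mean(f,0)@[-.1554,-.9879,0])
E
python3 st.py; python3 kp.py scene5.npz
```

```text
18.0833 s 171.9529475534153 lat 0.4415485247100359 z 0.1290991111961372 F along -9.278678807107648 F [ 2.4467  9.0075 -0.5982] yaw 81.02826098793928 [ 0.0017  0.0013 -1.    ]
[((90, 16, 11, 8), 35.0), ((43, 57, 10, 12), 28.0)]
18.3333 [2.2262 9.9853 0.3483] -10.210383138739601
```

Request:
apply_moves --deltas '[{"travel": [0,-0.001,0],"turn": [0,0,0]},{"travel": [0,0,0],"turn": [0,0,0]}]'

```text
t: 18.5
position: [0.5717, -0.2021, 0.1291]
tcp_rot: [0.078, 0.997, 0.001, 0.001]
ft_force: [2.8, 10.9, 0.3]
gripper_width: 0.018
finger_force: 52.0
```

```bash
python3 st.py; python3 kp.py scene6.npz
```

```text
18.5 s 172.11965876129673 lat 0.46678969397437153 z 0.12912988116137014 F along -11.174443208446645 F [ 2.7581 10.8775  0.3246] yaw 81.024224426672 [ 0.0018  0.0015 -1.    ]
[((90, 15, 11, 9), 31.5), ((42, 57, 11, 12), 29.5)]
18.75 [ 2.633  10.2984  0.3363] -10.582920625415966
```

Run:
```python
from h import *
L=[]
for n in(0,2,3,4,5,6):
    i=np.load(f"scene{n}.npz")["img"];h=cv2.cvtColor(i,cv2.COLOR_BGR2HSV).astype(int)[150:240,120:240];m=(h[...,0]>14)&(h[...,0]<26)&(h[...,1]>165)&(h[...,2]>80)
    print(n,[(cv2.boundingRect(k),cv2.contourArea(k)) for k in big(m,2)])
    L.append(cv2.resize(i[195:225,150:185],(266,228),interpolation=cv2.INTER_CUBIC))
cv2.imwrite("pics/keep.png",np.vstack([np.hstack(L[:3]),np.hstack(L[3:])]))
```

```text
0 [((90, 14, 11, 11), 43.0), ((42, 57, 11, 12), 37.5)]
2 [((42, 57, 11, 12), 35.0)]
3 [((42, 61, 10, 8), 19.5), ((90, 16, 11, 9), 16.0)]
4 [((42, 59, 11, 10), 27.0), ((90, 16, 11, 8), 23.5)]
5 [((90, 16, 11, 8), 35.0), ((43, 57, 10, 12), 28.0)]
6 [((90, 15, 11, 9), 31.5), ((42, 57, 11, 12), 29.5)]
```

View pics/keep.png

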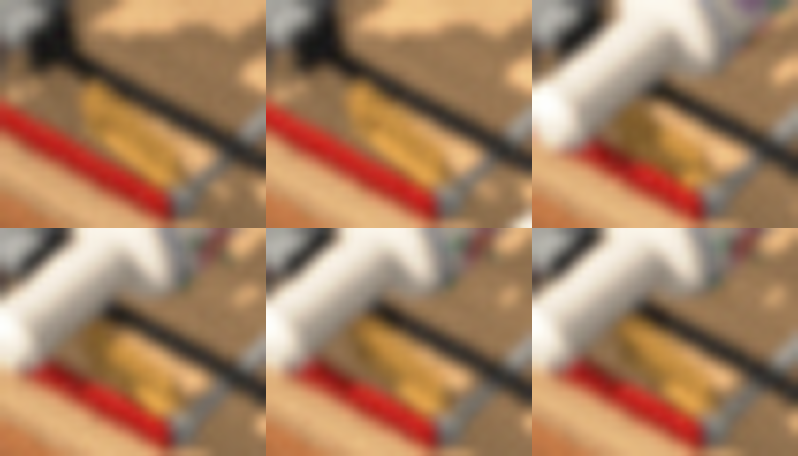

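Request:
apply_moves --deltas '[{"travel": [0,0.002,0],"turn": [0,0,0]},{"travel": [0,0.002,0],"turn": [0,0,0]},{"travel": [0,0,0],"turn": [0,0,0]}]'

```text
t: 19.0
position: [0.5718, -0.2016, 0.129]
tcp_rot: [0.078, 0.997, 0.0, 0.001]
ft_force: [1.3, 6.5, -0.7]
gripper_width: 0.0177
finger_force: 52.0
```

```bash
python3 st.py; python3 kp.py scene7.npz
```

```text
19.0 s 171.6532702831934 lat 0.4431361501906224 z 0.12901800205810718 F along -6.60847119968246 F [ 1.3248  6.481  -0.696 ] yaw 81.0459572497459 [ 0.0015  0.0002 -1.    ]
[((90, 15, 11, 9), 33.0), ((42, 57, 11, 12), 31.5)]
19.25 [ 1.9671  6.1196 -0.9086] -6.3512812288970295
```

Request:
apply_moves --deltas '[{"travel": [0,0.002,0],"turn": [0,0,0]},{"travel": [0,0,0],"turn": [0,0,0]}]'

```text
t: 19.42
position: [0.5718, -0.2013, 0.129]
tcp_rot: [0.078, 0.997, -0.0, 0.001]
ft_force: [2.0, 5.9, -0.9]
gripper_width: 0.0179
finger_force: 52.0
```

```bash
python3 st.py; python3 kp.py scene8.npz
```

```text
19.4167 s 171.33008516918724 lat 0.47111818606583317 z 0.12904612483705555 F along -6.171086600926564 F [ 2.023   5.9284 -0.8864] yaw 81.04171036292637 [ 0.0016 -0.0002 -1.    ]
[((90, 15, 11, 10), 36.0), ((42, 57, 11, 12), 31.0)]
19.6667 [ 1.211   5.8229 -1.1194] -5.940594482376664
```

Request:
apply_moves --deltas '[{"travel": [0,0.002,0],"turn": [0,0,0]},{"travel": [0,0,0],"turn": [0,0,0]}]'

```text
t: 19.83
position: [0.5719, -0.201, 0.1291]
tcp_rot: [0.078, 0.997, -0.0, 0.001]
ft_force: [0.8, 5.1, -0.6]
gripper_width: 0.018
finger_force: 52.0
```

```bash
python3 st.py; python3 kp.py scene9.npz
```

```text
19.8333 s 170.96383429209786 lat 0.4775423275724807 z 0.12910359788431025 F along -5.171521238111461 F [ 0.8091  5.1076 -0.5567] yaw 81.0472440440683 [ 0.0016 -0.0006 -1.    ]
[((42, 57, 11, 12), 34.5), ((91, 16, 10, 9), 29.0)]
20.0833 [ 0.8013  5.0197 -1.8793] -5.08343562291018
```

Request:
apply_moves --deltas '[{"travel": [0,0.0015,0],"turn": [0,0,0]},{"travel": [0,0,0],"turn": [0,0,0]}]'

```text
t: 20.25
position: [0.5719, -0.2009, 0.1292]
tcp_rot: [0.078, 0.997, -0.0, 0.001]
ft_force: [0.6, 2.5, -1.2]
gripper_width: 0.0177
finger_force: 52.0
```

```bash
python3 st.py; python3 kp.py scene10.npz
```

```text
20.25 s 170.89836396697427 lat 0.46547213003374005 z 0.12917323420603827 F along -2.6028725270096578 F [ 0.5576  2.547  -1.169 ] yaw 81.04705198120595 [ 0.0016 -0.0011 -1.    ]
[((90, 15, 11, 10), 32.0), ((42, 57, 11, 12), 30.0)]
20.5 [ 0.5507  2.479  -1.406 ] -2.534631378945743
```

Request:
apply_moves --deltas '[{"travel": [0,0.0015,0],"turn": [0,0,0]},{"travel": [0,0,0],"turn": [0,0,0]}]'

```text
t: 20.67
position: [0.5722, -0.2007, 0.1293]
tcp_rot: [0.078, 0.997, -0.001, 0.001]
ft_force: [-0.2, -0.1, -0.9]
gripper_width: 0.0176
finger_force: 52.0
```

```bash
python3 st.py; python3 kp.py scene11.npz
```

```text
20.6667 s 170.65475886994088 lat 0.6798532278619697 z 0.12932339769593784 F along 0.0985445269831951 F [-0.2127 -0.0663 -0.8659] yaw 81.04459266628534 [ 0.0021 -0.0016 -1.    ]
[((90, 15, 11, 9), 34.5), ((42, 58, 11, 11), 24.5)]
20.9167 [-0.1841  0.1448 -0.4853] -0.11447971323148558
```

Request:
apply_moves --deltas '[{"travel": [0,0.005,0],"turn": [0,0,0]},{"travel": [0,0.01,0],"turn": [0,0,0]},{"travel": [0,0.02,0],"turn": [0,0,0]},{"travel": [0,0.03,0],"turn": [0,0,0]},{"travel": [0,0.04,0],"turn": [0,0,0]},{"travel": [0,0.04,0],"turn": [0,0,0]},{"travel": [0,0,-0.04],"turn": [0,0,0]},{"travel": [0,0,-0.07],"turn": [0,0,0]},{"travel": [0,0,-0.08],"turn": [0,0,0]},{"travel": [0,0,-0.06],"turn": [0,0,0]},{"travel": [0,0,0],"turn": [0,0,0]}]'

```text
t: 21.83
position: [0.5801, -0.1564, 0.2078]
tcp_rot: [0.078, 0.997, -0.001, 0.004]
ft_force: [0.5, 0.3, -0.5]
gripper_width: 0.0181
finger_force: 52.0
```

```bash
python3 st.py; python3 kp.py scene12.npz
python3 - <<'E'
from h import *
from station import arm
a=np.load("scene11.npz")["img"];b=np.load("scene12.npz")["img"];s=arm.observe()
# pin near handle end: white blob left part, compare positions
for i in(np.load("scene6.npz")["img"],a,b):
    g=cv2.cvtColor(i,cv2.COLOR_BGR2HSV).astype(int)[190:225,140:172];m=(g[...,1]<60)&(g[...,2]>170);k=big(m)[0];M=cv2.moments(k);print(M["m10"]/M["m00"],M["m01"]/M["m00"],M["m00"])
for n in(12,):
  o,p,r=rowsfor(s["position"],s["tcp_rot"],[.5229,.3005,.205],20,18)
  for x in o:print(x)
E
```

```text
21.8333 s 125.71512274793339 lat 1.681137976714508 z 0.20781025551472063 F along -0.3794431271286905 F [ 0.5315  0.3005 -0.4807] yaw 81.09680265179685 [ 0.0069 -0.0028 -1.    ]
[((90, 16, 11, 9), 32.5), ((42, 58, 11, 11), 31.5)]
22.0833 [ 0.1432  0.2913 -0.9163] -0.31001563399724125
20.010124610591898 9.546728971962617 214.0
20.203442879499217 9.747261345852895 213.0
20.183689627870148 9.79809976247031 210.5
([0.0233, 0.082, -0.0004], [-0.0, 0.0, 0.0188])
([0.0281, 0.0806, -0.0004], [-0.0, 0.0, 0.0188])
([0.0328, 0.0787, -0.0004], [-0.0, 0.0, 0.0188])
([0.0374, 0.0766, -0.0003], [-0.0, 0.0, 0.0188])
([0.0418, 0.0743, -0.0004], [-0.0, 0.0, 0.0188])
([0.0462, 0.0718, -0.0004], [-0.0, 0.0, 0.0188])
([0.0503, 0.0688, -0.0004], [-0.0, 0.0, 0.0188])
([0.0543, 0.0658, -0.0004], [-0.0, 0.0, 0.0188])
([0.0581, 0.0624, -0.0004], [-0.0, 0.0, 0.0188])
([0.0617, 0.0589, -0.0003], [-0.0, 0.0, 0.0188])
([0.065, 0.0552, -0.0004], [-0.0, 0.0, 0.0188])
([0.0682, 0.0512, -0.0004], [-0.0, 0.0, 0.0188])
([0.0711, 0.0472, -0.0004], [-0.0, 0.0, 0.0188])
([0.0737, 0.0428, -0.0004], [-0.0, 0.0, 0.0188])
([0.0762, 0.0384, -0.0004], [-0.0, 0.0, 0.0188])
([0.0782, 0.0339, -0.0004], [-0.0, 0.0, 0.0188])
([0.0802, 0.0291, -0.0003], [-0.0, 0.0, 0.0188])
([0.0817, 0.0244, -0.0004], [-0.0, 0.0, 0.0188])
```

Request:
apply_moves --deltas '[{"travel": [0.023,0.082,0],"turn": [0,0,0.0188]},{"travel": [0.028,0.0806,0],"turn": [0,0,0.0188]},{"travel": [0.033,0.0787,0],"turn": [0,0,0.0188]},{"travel": [0.0374,0.0766,0],"turn": [0,0,0.0188]},{"travel": [0.042,0.0743,0],"turn": [0,0,0.0188]},{"travel": [0.046,0.072,0],"turn": [0,0,0.0188]},{"travel": [0.05,0.069,0],"turn": [0,0,0.0188]},{"travel": [0.054,0.066,0],"turn": [0,0,0.0188]},{"travel": [0.058,0.0625,0],"turn": [0,0,0.0188]}]'

```text
t: 22.83
position: [0.5507, 0.0727, 0.2029]
tcp_rot: [0.339, 0.941, -0.0, 0.0]
ft_force: [0.9, -0.3, -1.0]
gripper_width: 0.018
finger_force: 52.0
```

Request:
apply_moves --deltas '[{"travel": [0.0617,0.059,0],"turn": [0,0,0.0188]},{"travel": [0.065,0.055,0],"turn": [0,0,0.0188]},{"travel": [0.068,0.051,0],"turn": [0,0,0.0188]},{"travel": [0.071,0.047,0],"turn": [0,0,0.0188]},{"travel": [0.0737,0.043,0],"turn": [0,0,0.0188]},{"travel": [0.076,0.0385,0],"turn": [0,0,0.0188]},{"travel": [0.078,0.034,0],"turn": [0,0,0.0188]},{"travel": [0.08,0.029,0],"turn": [0,0,0.0188]},{"travel": [0.07,0.02,0],"turn": [0,0,0.0188]},{"travel": [0,0,0],"turn": [0,0,0]},{"travel": [0,0,0],"turn": [0,0,0]}]'

```text
t: 23.75
position: [0.5234, 0.2967, 0.2025]
tcp_rot: [0.572, 0.821, -0.001, 0.001]
ft_force: [0.4, -0.7, -0.8]
gripper_width: 0.0178
finger_force: 52.0
```

```bash
cat > rt.py <<'E'
from h import *
from station import arm
import sys
s=arm.observe();z=float(sys.argv[1]);r0=R.from_quat([.5732,.8194,.0019,.0014]);r=R.from_quat(s["tcp_rot"])
print(s["t"],s["position"],s["ft_force"]);d=np.array([.5229,.3005,z])-s["position"];print("travel",r.inv().apply(d)/.3,"turn",(r.inv()*r0).as_rotvec()/np.pi)
E
python3 rt.py .15
```

```text
23.75 [0.5234 0.2967 0.2025] [ 0.4487 -0.6655 -0.7956]
travel [0.0128 0.0029 0.1751] turn [-0.0017  0.0005  0.0013]
```

Request:
apply_moves --deltas '[{"travel": [0.013,0.003,0.01],"turn": [-0.0017,0.0005,0.0013]},{"travel": [0,0,0.04],"turn": [0,0,0]},{"travel": [0,0,0.05],"turn": [0,0,0]},{"travel": [0,0,0.05],"turn": [0,0,0]},{"travel": [0,0,0.025],"turn": [0,0,0]},{"travel": [0,0,0],"turn": [0,0,0]},{"travel": [0,0,0],"turn": [0,0,0]}]'

```text
t: 24.33
position: [0.524, 0.2996, 0.1511]
tcp_rot: [0.575, 0.818, 0.003, 0.002]
ft_force: [-0.2, 0.4, -0.7]
gripper_width: 0.0178
finger_force: 52.0
```

```bash
python3 rt.py .13
python3 - <<'E'
from h import *
from station import arm
s=arm.observe();c=arm.camera("scene");i=c["img"];h=cv2.cvtColor(i,cv2.COLOR_BGR2HSV).astype(int)[195:250,330:385]
m=(h[...,1]<40)&(h[...,2]>150);print([(cv2.minAreaRect(k),cv2.approxPolyDP(k,1.5,True)[:,0].tolist()) for k in big(m,1)])
E
```

```text
24.3333 [0.524  0.2996 0.1511] [-0.2144  0.4426 -0.6755]
travel [ 0.0041 -0.003   0.0704] turn [ 0.0005 -0.0001 -0.001 ]
[(((24.92799949645996, 25.395999908447266), (15.920805931091309, 15.831363677978516), 10.30484676361084), [[20, 17], [16, 31], [30, 34], [34, 19], [33, 21], [25, 21]])]
```

Request:
apply_moves --deltas '[{"travel": [0.004,-0.003,0],"turn": [0.0005,0,-0.001]},{"travel": [0,0,0.03],"turn": [0,0,0]},{"travel": [0,0,0.03],"turn": [0,0,0]},{"travel": [0,0,0.015],"turn": [0,0,0]},{"travel": [0,0,0],"turn": [0,0,0]},{"travel": [0,0,0],"turn": [0,0,0]}]'

```text
t: 24.88
position: [0.5226, 0.3009, 0.1282]
tcp_rot: [0.573, 0.82, 0.002, 0.001]
ft_force: [0.7, -0.5, -0.6]
gripper_width: 0.0173
finger_force: 52.0
```

```bash
python3 rt.py .11
```

```text
24.8833 [0.5226 0.3009 0.1282] [ 0.7419 -0.465  -0.5554]
travel [-0.0017  0.0002  0.0607] turn [-0.0001 -0.0001  0.0002]
```

Request:
apply_moves --deltas '[{"travel": [-0.001,0,0.012],"turn": [0,0,0]},{"travel": [0,0,0.012],"turn": [0,0,0]},{"travel": [0,0,0.012],"turn": [0,0,0]},{"travel": [0,0,0],"turn": [0,0,0]}]'

```text
t: 25.22
position: [0.5226, 0.3005, 0.1171]
tcp_rot: [0.573, 0.82, 0.002, 0.001]
ft_force: [-0.1, -0.6, 0.1]
gripper_width: 0.0177
finger_force: 52.0
```

```bash
python3 rt.py .0865
```

```text
25.2167 [0.5226 0.3005 0.1171] [-0.144  -0.5873  0.0786]
travel [-0.0005  0.0004  0.102 ] turn [-0.0002 -0.0001  0.0001]
```

Request:
apply_moves --deltas '[{"travel": [0,0,0.02],"turn": [0,0,0]},{"travel": [0,0,0.02],"turn": [0,0,0]},{"travel": [0,0,0.02],"turn": [0,0,0]},{"travel": [0,0,0.02],"turn": [0,0,0]},{"travel": [0,0,0.012],"turn": [0,0,0]},{"travel": [0,0,0],"turn": [0,0,0]},{"travel": [0,0,0],"turn": [0,0,0]}]'

```text
t: 25.8
position: [0.5229, 0.3007, 0.09]
tcp_rot: [0.573, 0.82, 0.002, 0.001]
ft_force: [0.1, 0.4, -0.2]
gripper_width: 0.0178
finger_force: 52.0
```

```bash
python3 rt.py .0846
```

```text
25.8 [0.5229 0.3007 0.09  ] [ 0.0929  0.4055 -0.2396]
travel [-0.0006 -0.0005  0.0181] turn [-0.     -0.0001  0.0001]
```

Request:
apply_moves --deltas '[{"travel": [0,0,0.006],"turn": [0,0,0]},{"travel": [0,0,0.006],"turn": [0,0,0]},{"travel": [0,0,0.004],"turn": [0,0,0]},{"travel": [0,0,0],"turn": [0,0,0]}]'

```text
t: 26.13
position: [0.5229, 0.3007, 0.0853]
tcp_rot: [0.573, 0.82, 0.002, 0.001]
ft_force: [-0.2, 0.8, -0.9]
gripper_width: 0.018
finger_force: 52.0
```

Request:
apply_moves --deltas '[{"travel": [0,0,0.002],"turn": [0,0,0]},{"travel": [0,0,0.001],"turn": [0,0,0]},{"travel": [0,0,0],"turn": [0,0,0]}]' --grip_force 5

```text
t: 26.38
position: [0.523, 0.3007, 0.0846]
tcp_rot: [0.573, 0.82, 0.002, 0.001]
ft_force: [0.3, 0.4, -0.5]
gripper_width: 0.0178
finger_force: 5.0
```

Request:
apply_moves --deltas '[{"travel": [0,0,0],"turn": [0,0,0]},{"travel": [0,0,0],"turn": [0,0,0]},{"travel": [0,0,0],"turn": [0,0,0]},{"travel": [0,0,0],"turn": [0,0,0]},{"travel": [0,0,0],"turn": [0,0,0]},{"travel": [0,0,0],"turn": [0,0,0]},{"travel": [0,0,0],"turn": [0,0,0]},{"travel": [0,0,0],"turn": [0,0,0]}]' --grip 0.4

```text
t: 27.05
position: [0.523, 0.3007, 0.0846]
tcp_rot: [0.573, 0.82, 0.002, 0.001]
ft_force: [-0.5, -0.0, 0.3]
gripper_width: 0.0641
finger_force: 0.0
```

Released; lift straight up.

Request:
apply_moves --deltas '[{"travel": [0,0,-0.04],"turn": [0,0,0]},{"travel": [0,0,-0.08],"turn": [0,0,0]},{"travel": [0,0,-0.08],"turn": [0,0,0]},{"travel": [0,0,-0.08],"turn": [0,0,0]},{"travel": [0,0,-0.08],"turn": [0,0,0]},{"travel": [0,0,-0.08],"turn": [0,0,0]},{"travel": [0,0,-0.04],"turn": [0,0,0]},{"travel": [0,0,0],"turn": [0,0,0]},{"travel": [0,0,0],"turn": [0,0,0]}]'

```text
t: 27.8
position: [0.5223, 0.3004, 0.2293]
tcp_rot: [0.573, 0.82, 0.003, 0.002]
ft_force: [0.1, -1.0, -0.7]
gripper_width: 0.0667
finger_force: 0.0
```

```bash
python3 rt.py .2; python3 kp.py scene13.npz
python3 - <<'E'
from h import *
a=dict(np.load("scene0.npz"));b=np.load("scene13.npz")["img"]
for i in(np.load("scene12.npz")["img"],b):
    g=cv2.cvtColor(i,cv2.COLOR_BGR2HSV).astype(int)[190:225,140:172];m=(g[...,1]<60)&(g[...,2]>170);M=cv2.moments(big(m)[0]);print("pin end",M["m10"]/M["m00"],M["m01"]/M["m00"])
for n,i in(("start",a["img"]),("end",b)):
    h=cv2.cvtColor(i,cv2.COLOR_BGR2HSV).astype(int)[208:240,344:366];print(n,"dark handle",cv2.boundingRect(big((h[...,2]<110)&(h[...,0]<15))[0]),"blade",cv2.boundingRect(big((h[...,1]<60)&(h[...,2]>150))[0]))
d=cv2.absdiff(a["img"],b).max(2)>45
print("changed",[cv2.boundingRect(k) for k in big(d,12) if cv2.contourArea(k)>6])
E
```

```text
27.8 [0.5223 0.3004 0.2293] [ 0.089  -0.9788 -0.7374]
travel [-0.0005  0.0014  0.0978] turn [ 0.0006 -0.0001  0.0001]
[((90, 16, 11, 9), 36.5), ((42, 57, 11, 12), 32.5)]
28.05 [ 0.8265  0.4092 -0.1345] -0.532667001626065
pin end 20.183689627870148 9.79809976247031
pin end 20.053872053872052 9.765993265993265
start dark handle (6, 5, 12, 19) blade (1, 21, 17, 8)
end dark handle (6, 5, 12, 18) blade (1, 21, 17, 8)
changed [(355, 0, 84, 200), (206, 0, 106, 119), (415, 119, 97, 117), (120, 0, 54, 66), (201, 176, 66, 68), (147, 154, 69, 62), (234, 201, 47, 41), (183, 177, 45, 37), (328, 132, 30, 29), (288, 108, 42, 30), (333, 35, 38, 77), (352, 0, 13, 35)]
```

```bash
python3 -c "
from station import arm
print(arm.close_job())"
```

```text
the job is handed in; nothing more can be done
None
```

The pin was pushed only with the paddle and now sits against the sprung bumper with the brass keeper up behind it. The paddle is back in its slot, and I handed the job in at about 28 s. The highest push I read was about 11 N, against the 14 N limit. In the last picture the pin had not moved since I backed off, though I checked the other bench items only by a coarse image comparison.

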